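Open the dial padlock on the controller box and hold it up

ROBOT

A 6-joint arm with a two-finger parallel gripper is mounted at the origin on the work surface. World frame = base frame: x ahead of the robot, y to its left, z up, the work surface at z = 0. Lengths are in m, angles in rad, forces in N, time in s.
With the tool pointing down it reaches from about 0.25 to 0.8 m from the base axis. Payload 3.9 kg.
Tool frame: the origin (TCP) lies midway between the tips of the shut fingers; the grasp point (between the pads) lies 19 mm behind it; z points along the fingers, y is the line along which they close (so a half turn about z gives the same grasp; the last joint's range is limited). The gripper opens to 85 mm and grips with 20 to 120 N. Pads are 22 mm wide; open, the fingers measure 114 mm over their backs; the gripper's body (76 mm by 85 mm) begins 54 mm behind the grasp point. The pads swing forward as they close: fully open they stand 13 mm farther back than shut.
Start: joints at [1.116, 0.26, -0.138, 1.173, 0, 1.571], TCP at [0.231, 0.472, 0.199] pointing down, gripper open.
Joint ranges: [-2.78, 2.78], [-0.83, 1.72], [-1.28, 1.37], [-1.9, 2.12], [-1.57, 1.48], [-3.14, 3.14]. Speed limits (rad/s): [2.57, 2.57, 3.14, 3.14, 3.14, 3.14].

INTERFACE

Orientations are given as a unit quaternion [x, y, z, w].
In Python, from rig import state, read_camera, finish_job, find_in, spot_point gives the robot as it stands. The module is installed in compiled form; this text tells all that it offers.
- The arm moves only by the tool play_rows, never from a script. Its argument "rows" is a list that holds one entry, the list of rows, each a list of 7 numbers: the finger opening in m, from 0 to 0.0854, then the shift along the tool's x, y, z in m, then the turn, a rotation vector about the tool's x, y, z in rad. A call has 1 to 10 rows; each row shifts and turns the commanded pose from where the row before left it, along the tool's axes as they then stand; what a row does not reach is not made up. A row lasts 1/12 s, in which the tool goes at most 41.7 mm and 7.16 degrees, less where a joint would pass 70% of its speed; a pose out of reach is approached as far as the arm can. A call with a gripper value outside its range is refused whole. The fingers move at their own pace and stop on an object; the grip force is fixed at half the most. Time passes only in rows, so rows that do not move let the fingers close. It gives the time, the measured TCP pose, the force, the opening and the grip force at its end, in the units of the state.
- state(): the state, without advancing time (a new reading comes with each control period).
- read_camera(name): name is "side" or "top"; returns a dict with "img" (384x512x3 uint8, red, green, blue), "fx", "fy", "cx", "cy" (pixels), "origin" and "rotation" of the camera in the world. Camera axes: x right, y down, z forward; pixel columns grow to the right and rows downward; lengths in m; the calibration is good to about 2 mm. A picture is of the moment at which its call begins. There is no depth.
- finish_job(): hands the job in; it is judged then, once.
Trained networks look in the newest picture that a camera, given by its name, has taken for a name from the list of things; names that differ only in an ending like _2 or _b are one class to them, and where a whole thing is asked for, a point or a joint stands for the part that bears it (a point fixed in the world has none). Each returns a list of dicts, best first, with "p" (0 to 1); they miss things now and then, are a little off and sometimes report something else, mostly with a low value. They report only what shows in the picture. A call takes as long as a camera call. They do not tell look-alikes from the thing itself.
- find_in(camera, label): "xy" ([column, row] in pixels, amid what is visible of it).
- spot_point(camera, label): "xy" ([column, row] in pixels: a listed point, or the origin of a listed thing).
The state is a dict: "clock": time; "joints": joint angles; "dq": joint speeds; "effort": joint torques, N m; "position": TCP position; "tcp_rot": TCP orientation; "contact_force": force on the tool from outside, world axes, zero at the start; "torque": the same for the moment, N m; "width": opening from 0.0 (shut) to 1.0 (fully open); "finger_force": force on a finger pad.
Only numpy, scipy, OpenCV 4.12 (cv2) and the standard library are available. Lean on these libraries where they do the work, as an engineer would, in place of code of your own. Each camera call takes 0.05 s, during which the arm holds its last target. There are 200 camera calls.

TASK

The controller box on the bench is locked: a dial padlock lies on its cover with one leg of its shackle through the steel tab there. The first numbers are already dialled in, so turn the dial round notch by notch until its pointer clicks in at the mark beside the shackle, pull the shackle fully open, take the lock off the tab and finish while still holding the open lock in the gripper, steady, at least 10 cm above the cover and touching nothing else; leave the screwdriver, wrench and grease tub where they lie.

Things in the scene. Friction and masses are not known exactly. Their poses are not given: they have to be found in the camera images.
- control_box: The white sheet-metal controller box, fixed, 320 (x) by 300 (y) by 100 mm high; origin at the centre of its underside on the bench. Its flat cover is 100 mm above the bench. Two 12 mm high terminal blocks stand at its +x edge.
- tab_hole (a point): Centre of the hole in the fixed steel locking tab that stands up from the cover, 12.5 mm above it; axes as the box. The tab is a plate 4 mm thick (along x), 25.5 mm wide (y), 26 mm high; the hole is 13.5 mm wide and goes from 5 to 20 mm above the cover. The shackle's toe leg passes through it along x.
- lock_center (a point): Centre of the body of the loose steel padlock, half-way up. The body is 56 (x) by 60 (y) by 25 mm (z) and lies flat on the cover, dial up; whole lock 0.35 to 0.6 kg. +x points to the shackle. Axes stay close to those of the box at the start. At the start 2 to 5 mm lie between the body's +x face and the tab.
- dial (a joint): Turn of the padlock's black dial, axis upright through the lock's centre; rad, 0 when its white pointer bar is at the white mark on the lock's face, shackle side; clockwise from above is positive. Starts 0.9 to 2.7 short of the mark (negative). A spring notch every 0.5236 holds it (up to 0.03 N m to leave). Only in the notch at 0 (within 0.14) can the shackle be drawn.
- dial_grip (a point): On the dial's axis, half-way up its round fluted knob: knob 29 mm across, 13.5 mm high (6.5 mm below this point to 7 mm above). Below the knob the dial has a flange 44 mm across. The point is 35 mm above the lock's underside; its x axis is the direction of the pointer.
- shackle (a joint): How far the shackle is drawn out along the lock's +x, in m: 0 shut, 0.022 fully out (stop). Locked, it has 2 mm of play. It slides against about 2.5 N of friction and stays where it is left. If the shackle is pulled along +x the lock slides until its body meets the tab, then the shackle draws out and its toe leaves the hole: the lock then lifts straight up off the tab.
- bow (a point): Point midway between the two straight legs of the shackle, level with them (12.5 mm above the lock's underside), 53.5 mm in +x from the lock's centre when shut; moves with the shackle. The U is of 9 mm round steel, legs along x, 45 mm over their outsides; they run straight to 4.5 mm beyond this point, then comes the round bow, whose far end is 27 mm beyond it.
- toe_end (a point): End of the shackle's toe leg, the one on the lock's -y side, 18 mm from its middle; it moves with the shackle. Shut, it sits 7 mm deep in the body (21 mm in +x of the lock's centre); fully drawn, it leaves a 15 mm gap to the body, in which the 4 mm tab can pass. The other (heel) leg stays in the body.
- screwdriver: Bystander: 150 mm screwdriver with a black handle 26 mm thick, lying on the cover near its +y side; origin midway along it, on the cover.
- wrench: Bystander: 160 mm steel wrench lying on the bench beside the box; origin midway along it, on the bench.
- grease_tub: Bystander: upright tub, 76 mm across, 75 mm high, on the bench beside the box; origin at the centre of its underside.
Things that resemble listed ones, but are neither listed nor needed, are in the scene too. There is more than one size of the part that bears lock_center; the job needs the middle-sized.

How it is judged:
On the way, in this order (a step that is already met when the one before it is completed fails the run):
1. the dial is turned until its pointer sits in the notch at the mark, the shackle still shut (value of joint dial between -0.13 and 0.13 rad and value of joint shackle below 0.004 m), for 0.2 s.
2. the shackle is pulled open (value of joint shackle above 0.018 m), for 0.1 s.
At the end, for the whole second after the job is handed in: The padlock, its shackle still drawn out by more than 16 mm, is held by the fingers (at least 1 N) with the centre of its body more than 90 mm above the cover, off the tab, touching neither the box nor any bystander, and still (under 0.03 m/s) (value of joint shackle above 0.016 m and z of lock_center in the frame of control_box above 0.19 m and contact force between the fingers and padlock above 1 N and contact force between padlock and control_box below 0.05 N and linear speed of padlock below 0.03 m/s and contact force between padlock and screwdriver below 0.05 N and contact force between padlock and wrench below 0.05 N and contact force between padlock and grease_tub below 0.05 N); the arm keeps its last pose, push and grip.
It fails at once if the screwdriver, the wrench or the tub is pushed more than 30 mm from its place (distance of any of screwdriver, wrench, grease_tub from where it was at the start of the episode above 0.03 m).
It also fails if it takes over 72 s, if anything falls off the work surface, if the arm or the gripper's body presses on something with over 40 N, if the wrist force passes 120 N, or if a joint passes its speed limit or range.

## Working session

There is one attempt and no reset: what is moved stays moved. The work goes in short steps, Python scripts to look and compute and a tool call to move; the robot and the scene stay as the last step left them, time stands still between calls to the robot, and variables do not carry over. Pictures are saved under pics/ and viewed, at most 10 in all, crops included, and the job is handed in when it is done.

Besides the shell and the picture viewer there is one more tool, called after "Request:" by a JSON object that holds its "api" and its "payload". play_rows: Moves the arm, as the interface text tells. Its arguments: {"type":"object","properties":{"rows":{"type":"array"}},"required":["rows"]}

```bash
mkdir -p pics
cat > h.py <<'E'
import numpy as np,cv2
from rig import state, read_camera, finish_job, find_in, spot_point
def ray(c,xy):
    d=np.array([(xy[0]-c["cx"])/c["fx"],(xy[1]-c["cy"])/c["fy"],1.]);return np.array(c["origin"]),np.array(c["rotation"])@d
def atz(c,xy,z):
    o,d=ray(c,xy);return o+d*(z-o[2])/d[2]
def proj(c,p):
    q=np.array(c["rotation"]).T@(np.array(p)-np.array(c["origin"]));return [c["fx"]*q[0]/q[2]+c["cx"],c["fy"]*q[1]/q[2]+c["cy"]]
def tri(c1,a,c2,b):
    o1,d1=ray(c1,a);o2,d2=ray(c2,b)
    t=np.linalg.lstsq(np.c_[d1,-d2],o2-o1,rcond=None)[0]
    p,q=o1+d1*t[0],o2+d2*t[1];return (p+q)/2,np.linalg.norm(p-q)
def save(c,n): cv2.imwrite("pics/"+n+".png",c["img"][...,::-1])
E
python3 - <<'E'
from h import *
np.set_printoptions(precision=4,suppress=True)
s=state();print(s)
C={n:read_camera(n) for n in("top","side")}
cv2.imwrite("pics/a.png",np.vstack([C["top"]["img"],C["side"]["img"]])[...,::-1][:, :]) 
im=cv2.imread("pics/a.png");cv2.imwrite("pics/t.png",C["top"]["img"][...,::-1]);cv2.imwrite("pics/s.png",C["side"]["img"][...,::-1])
for n in C:
    print(n,C[n]["fx"],C[n]["origin"],np.array(C[n]["rotation"]).round(3).tolist())
    for l in("lock_center","tab_hole","dial_grip","bow","toe_end","control_box","screwdriver","wrench","grease_tub"):
        print(l,[(np.round(d["xy"],1).tolist(),round(d["p"],2)) for d in spot_point(n,l)])
E
```

```text
{'clock': 0.0, 'joints': array([ 1.116 ,  0.2607, -0.1394,  1.1727, -0.    ,  1.5708]), 'dq': array([-0.0009, -0.0001,  0.0014, -0.001 , -0.0005, -0.0004]), 'effort': array([  0.0018, -40.568 ,  25.3923,   0.0188,   0.0002,   0.    ]), 'position': array([0.2303, 0.4709, 0.1979]), 'tcp_rot': array([ 0.2255,  0.9743, -0.001 , -0.0002]), 'contact_force': array([0.4622, 0.2557, 0.1327]), 'torque': array([-0.0077,  0.0016, -0.0077]), 'finger_force': 0.0, 'width': 1.0005582888516134}
top 455.8092763305922 [0.4258 0.0367 1.092 ] [0.712, -0.698, 0.056, -0.039]
lock_center [([408.7, 227.8], 0.94), ([119.6, 262.1], 0.86), ([241.9, 195.9], 0.84), ([238.4, 192.8], 0.58)]
tab_hole [([250.2, 186.2], 0.74)]
dial_grip [([408.2, 226.0], 0.87), ([120.5, 260.7], 0.71), ([237.1, 196.8], 0.62)]
bow [([376.5, 219.9], 0.89), ([244.0, 173.7], 0.5), ([109.2, 253.0], 0.41), ([237.4, 199.1], 0.38)]
toe_end [([400.2, 218.6], 0.6), ([119.6, 251.5], 0.41)]
control_box [([240.1, 192.2], 0.79)]
screwdriver [([180.4, 208.0], 0.97)]
wrench [([334.9, 225.7], 0.96)]
grease_tub [([161.9, 154.9], 0.81), ([242.6, 172.2], 0.51)]
side 393.8171966241264 [ 0.1872 -0.6862  0.583 ] [0.843, -0.214, 0.12, -0.478]
lock_center [([315.3, 330.8], 0.98), ([237.5, 177.0], 0.66), ([159.2, 175.0], 0.52)]
tab_hole [([251.9, 179.1], 0.92), ([237.4, 174.2], 0.53)]
dial_grip [([318.5, 317.6], 0.67), ([239.4, 169.0], 0.44), ([157.9, 171.6], 0.41)]
bow [([258.8, 172.8], 0.65), ([295.5, 299.0], 0.59)]
toe_end [([271.5, 274.3], 0.62), ([248.2, 176.5], 0.51)]
control_box [([243.9, 215.1], 0.85)]
screwdriver [([210.2, 162.2], 0.53)]
wrench [([271.0, 272.0], 0.71)]
grease_tub []
```

View pics/t.png

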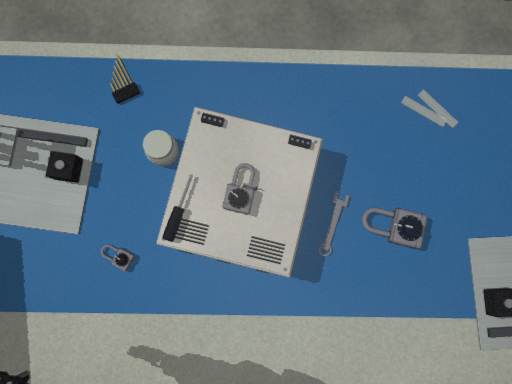

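View pics/s.png

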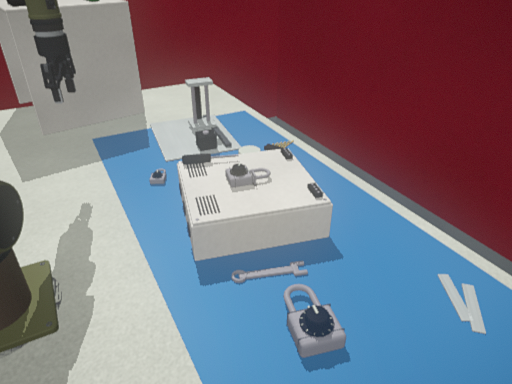

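Candidates for the padlock in the top picture are the big one at (409,228) on the bench, the small one at (121,260) on the bench, and the middle one at (239,197) on the white box cover. The middle one is also through the tab, so I choose it and check it in a close crop.

Run:
```python
from h import *
np.set_printoptions(precision=4,suppress=True)
t,s=read_camera("top"),read_camera("side")
a=cv2.resize(t["img"][155:222,205:275],(560,536),interpolation=cv2.INTER_CUBIC)
cv2.imwrite("pics/c1.png",a[...,::-1])
for z,xy in((.1,(197,108)),(.1,(322,139)),(.1,(159,242)),(.1,(291,275))): print(xy,atz(t,xy,z))
print("lock",atz(t,(241.9,195.9),.1125),tri(t,(241.9,195.9),s,(237.5,177)))
print("dial",atz(t,(237.1,196.8),.135),tri(t,(237.1,196.8),s,(239.4,169)))
print("bow",atz(t,(244,173.7),.1125),tri(t,(244,173.7),s,(258.8,172.8)))
print("tab",atz(t,(250.2,186.2),.1125),tri(t,(250.2,186.2),s,(251.9,179.1)))
```

```text
Traceback (most recent call last):
  File "h.py", line 6, in atz
    o,d=ray(c,xy);return o+d*(z-o[2])/d[2]
        ~~~^^^^^^
  File "h.py", line 4, in ray
    d=np.array([(xy[0]-c["cx"])/c["fx"],(xy[1]-c["cy"])/c["fy"],1.]);return np.array(c["origin"]),np.array(c["rotation"])@d
                                                                                                  ~~~~~~~~~~~~~~~~~~~~~~~^~
ValueError: matmul: Input operand 1 has a mismatch in its core dimension 0, with gufunc signature (n?,k),(k,m?)->(n?,m?) (size 3 is different from 4)
```

View pics/c1.png

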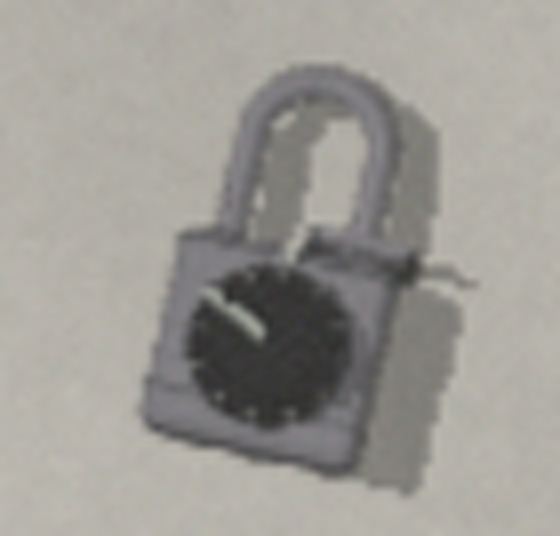

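```bash
sed -i 's/np.array(c\["rotation"\])/R.from_quat(c["rotation"]).as_matrix()/; s/np.array(c\["rotation"\])/R.from_quat(c["rotation"]).as_matrix()/; 1a from scipy.spatial.transform import Rotation as R' h.py
python3 - <<'E'
from h import *
np.set_printoptions(precision=4,suppress=True)
t,s=read_camera("top"),read_camera("side")
for z,xy in((.1,(197,108)),(.1,(322,139)),(.1,(159,242)),(.1,(291,275))): print(xy,atz(t,xy,z))
print("lock",atz(t,(241.9,195.9),.1125),tri(t,(241.9,195.9),s,(237.5,177)))
print("dial",atz(t,(237.1,196.8),.135),tri(t,(237.1,196.8),s,(239.4,169)))
print("bow",atz(t,(244,173.7),.1125),tri(t,(244,173.7),s,(258.8,172.8)))
print("tab",atz(t,(250.2,186.2),.1125),tri(t,(250.2,186.2),s,(251.9,179.1)))
k=lambda u,v,z:atz(t,(205+(u+.5)/8-.5,155+(v+.5)/8-.5),z)
P=[k(270,345,.128),k(262,335,.142),k(207,293,.142),k(293,245,.126),k(325,68,.1125),k(232,235,.1125),k(370,240,.1125),k(180,235,.125),k(148,420,.125),k(352,468,.125),k(398,285,.125)]
for n,p in zip("dialcentre ptr_in ptr_out mark bowtip heel toe bodyNW SW SE E".split(),P): print(n,p)
a=lambda v:np.arctan2(v[1],v[0]); print("yaw ptr",a(P[2]-P[1]),"ptr tip from c",a(P[2]-P[1]),"mark",a(P[3]-P[0]))
T=R.from_quat(state()["tcp_rot"]).as_matrix();print(T)
E
```

```text
(197, 108) [0.7537 0.1654 0.1   ]
(322, 139) [ 0.6892 -0.1164  0.1   ]
(159, 242) [0.4528 0.2357 0.1   ]
(291, 275) [ 0.3876 -0.0497  0.1   ]
lock [0.5551 0.0595 0.1125] (array([0.5493, 0.0616, 0.1147]), np.float64(0.011727882563080773))
dial [0.55   0.0691 0.135 ] (array([0.5512, 0.0689, 0.1316]), np.float64(0.0015642791789940004))
bow [0.604  0.0561 0.1125] (array([0.6016, 0.057 , 0.1141]), np.float64(0.004581878083502443))
tab [0.5768 0.042  0.1125] (array([0.5749, 0.0429, 0.1106]), np.float64(0.004682834903182596))
dialcentre [0.5491 0.0667 0.128 ]
ptr_in [0.5499 0.0684 0.142 ]
ptr_out [0.5607 0.0831 0.142 ]
mark [0.5764 0.0613 0.126 ]
bowtip [0.6277 0.0541 0.1125]
heel [0.5809 0.0782 0.1125]
toe [0.5804 0.0408 0.1125]
bodyNW [0.5786 0.0916 0.125 ]
SW [0.5286 0.0987 0.125 ]
SE [0.5169 0.0442 0.125 ]
E [0.5664 0.033  0.125 ]
yaw ptr 0.9368473078770962 ptr tip from c 0.9368473078770962 mark -0.19501622184943812
[[-0.8983  0.4393  0.    ]
 [ 0.4393  0.8983  0.    ]
 [ 0.      0.     -1.    ]]
```

Request:
{"api": "play_rows", "payload": {"rows": [[[0.0854, -0.029, -0.0139, 0, 0, 0, 0], [0.0854, -0.029, -0.0139, 0, 0, 0, 0], [0.0854, -0.029, -0.0139, 0, 0, 0, 0], [0.0854, -0.029, -0.0139, 0, 0, 0, 0], [0.0854, -0.029, -0.0139, 0, 0, 0, 0], [0.0854, -0.029, -0.0139, 0, 0, 0, 0], [0.0854, -0.029, -0.0139, 0, 0, 0, 0], [0.0854, -0.029, -0.0139, 0, 0, 0, 0]]]}}

```text
clock: 1.87
position: [0.391, 0.2685, 0.199]
tcp_rot: [0.225, 0.974, 0.0, 0.0]
contact_force: [1.0, 0.3, -0.4]
width: 1.0
finger_force: 0.0
```

Request:
{"api": "play_rows", "payload": {"rows": [[[0.0854, -0.029, -0.0139, 0, 0, 0, 0], [0.0854, -0.029, -0.0139, 0, 0, 0, 0], [0.0854, -0.029, -0.0139, 0, 0, 0, 0], [0.0854, -0.029, -0.0139, 0, 0, 0, 0], [0.0854, -0.029, -0.0139, 0, 0, 0, 0], [0.0854, -0.029, -0.0139, 0, 0, 0, 0], [0.0854, -0.029, -0.0139, 0, 0, 0, 0], [0.0854, -0.029, -0.0139, 0, 0, 0, 0]]]}}

```text
clock: 2.53
position: [0.5506, 0.0666, 0.1989]
tcp_rot: [0.226, 0.974, 0.0, 0.0]
contact_force: [0.2, -0.1, -0.4]
width: 1.004
finger_force: 0.0
```

Request:
{"api": "play_rows", "payload": {"rows": [[[0.07, 0, 0, 0, 0, 0, -0.12], [0.07, 0, 0, 0, 0, 0, -0.12], [0.07, 0, 0, 0, 0, 0, -0.12], [0.07, 0, 0, 0, 0, 0, -0.12], [0.07, 0, 0, 0, 0, 0, -0.12], [0.07, 0, 0, 0, 0, 0, -0.12], [0.07, 0, 0, 0, 0, 0, -0.12], [0.07, 0, 0, 0, 0, 0, -0.12], [0.07, 0, 0, 0, 0, 0, -0.12], [0.07, 0, 0, 0, 0, 0, -0.12]]]}}

```text
clock: 3.37
position: [0.5498, 0.068, 0.1988]
tcp_rot: [-0.367, 0.93, -0.0, -0.0]
contact_force: [0.3, -0.3, 0.1]
width: 0.821
finger_force: 0.0
```

Request:
{"api": "play_rows", "payload": {"rows": [[[0.055, 0, 0, 0, 0, 0, -0.1], [0.055, 0, 0, 0, 0, 0, 0], [0.055, 0, 0, 0, 0, 0, 0]]]}}

```text
clock: 3.62
position: [0.5497, 0.068, 0.1988]
tcp_rot: [-0.409, 0.913, 0.0, -0.0]
contact_force: [0.2, 0.5, -0.6]
width: 0.644
finger_force: 0.0
```

Request:
{"api": "play_rows", "payload": {"rows": [[[0.055, 0, 0, 0.02, 0, 0, 0], [0.055, 0, 0, 0.02, 0, 0, 0], [0.055, 0, 0, 0.02, 0, 0, 0], [0.055, 0, 0, 0.008, 0, 0, 0], [0.055, 0, 0, 0, 0, 0, 0]]]}}

```text
clock: 4.03
position: [0.5478, 0.0678, 0.1287]
tcp_rot: [-0.409, 0.912, 0.001, -0.002]
contact_force: [-0.6, -0.6, -0.3]
width: 0.648
finger_force: 0.0
```

Request:
{"api": "play_rows", "payload": {"rows": [[[0.024, 0, 0, 0, 0, 0, 0], [0.024, 0, 0, 0, 0, 0, 0], [0.024, 0, 0, 0, 0, 0, 0], [0.024, 0, 0, 0, 0, 0, 0], [0.024, 0, 0, 0, 0, 0, 0], [0.024, 0, 0, 0, 0, 0, 0]]]}}

```text
clock: 4.53
position: [0.5501, 0.068, 0.1314]
tcp_rot: [-0.41, 0.912, -0.0, 0.0]
contact_force: [1.1, -0.3, -0.5]
width: 0.28
finger_force: 0.0
```

Run:
```python
from h import *
s=read_camera("side");cv2.imwrite("pics/c2.png",cv2.resize(s["img"][125:210,180:300],(720,510),interpolation=cv2.INTER_CUBIC)[...,::-1])
x=state();print(x["contact_force"],x["torque"],x["width"],x["finger_force"],x["joints"],x["position"])
```

```text
[-0.42242986  0.76640986 -0.44166148] [-0.02649785  0.02375189 -0.03247714] 0.2807593207649976 0.0 [ 1.23046258e-01  3.45250713e-01 -1.96147555e-01  1.02865943e+00
 -1.61214491e-05 -7.22015675e-01] [0.55000932 0.06801449 0.13121015]
```

View pics/c2.png

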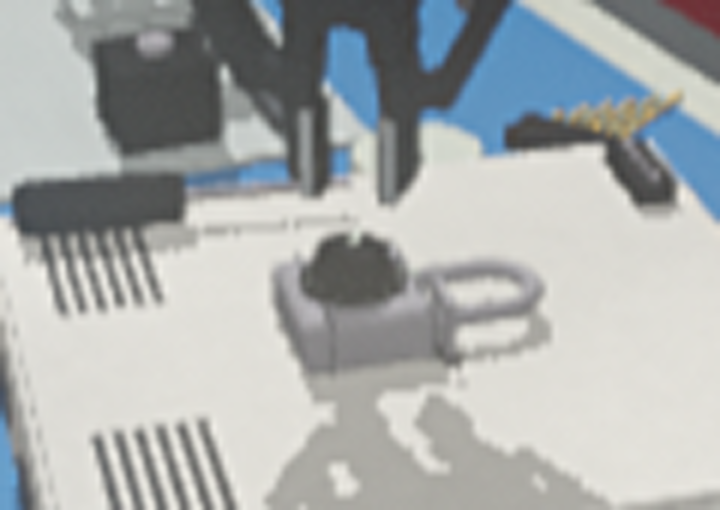

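The crop shows the shut fingertips at about px (238,158), above and behind the knob top (238,165), with nothing gripped. I check this against the calibration.

Run:
```python
from h import *
np.set_printoptions(precision=4,suppress=True)
t,s=read_camera("top"),read_camera("side")
for p in((.55,.068,.131),(.55,.068,.142),(.55,.068,.1),(.549,.0675,.15)): print(p,proj(s,p),proj(t,p))
cv2.imwrite("pics/c3.png",cv2.resize(t["img"][150:230,195:295],(700,560),interpolation=cv2.INTER_CUBIC)[...,::-1])
# cover plane check: box corners seen in both cameras
for n,a,b in (("cornerFL",(159,242),(178,183)),("cornerBR",(322,139),(324,201)),("cornerFR",(291,275),(191,228))): print(n,tri(t,a,s,b))
```

```text
(0.55, 0.068, 0.131) [np.float64(238.81668596657647), np.float64(169.530460692469)] [np.float64(237.67121378616102), np.float64(197.0555996196954)]
(0.55, 0.068, 0.142) [np.float64(238.70919983549769), np.float64(165.48907983439727)] [np.float64(237.51757627480603), np.float64(196.38057404740778)]
(0.55, 0.068, 0.1) [np.float64(239.11282576544718), np.float64(180.66504803371436)] [np.float64(238.0861531446864), np.float64(198.87868745471042)]
(0.549, 0.0675, 0.15) [np.float64(238.3475237694895), np.float64(162.6969288866191)] [np.float64(237.63171842723816), np.float64(196.36103466122967)]
cornerFL (array([0.452 , 0.2513, 0.027 ]), np.float64(0.005989932934171741))
cornerBR (array([ 0.681 , -0.1118,  0.1045]), np.float64(0.015339137056255562))
cornerFR (array([ 0.3842, -0.0494,  0.0931]), np.float64(0.006465291441488667))
```

View pics/c3.png

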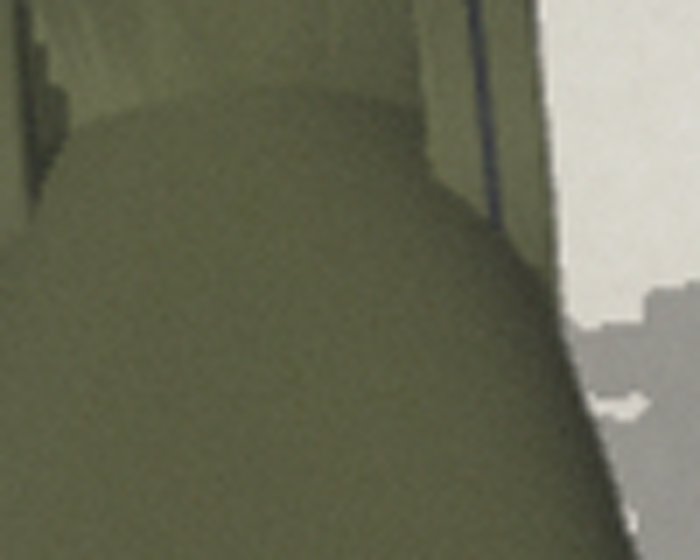

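Run:
```python
from h import *
s,t=read_camera("side"),read_camera("top")
for z in(.198,.211,.225): print(z,proj(s,(.2303,.4709,z)),proj(t,(.2303,.4709,z)))
a=cv2.imread("pics/s.png")[60:130,30:100]; b=s["img"][125:195,200:270][...,::-1]
cv2.imwrite("pics/c4.png",cv2.resize(np.hstack([a,b]),(800,400),interpolation=cv2.INTER_CUBIC))
```

```text
0.198 [np.float64(69.69268830377223), np.float64(113.70643705485047)] [np.float64(15.780475144372701), np.float64(358.0088201856586)]
0.211 [np.float64(68.53688360136135), np.float64(109.19443015773733)] [np.float64(12.155273876492686), np.float64(359.5746289538386)]
0.225 [np.float64(67.2760907050978), np.float64(104.27257248411283)] [np.float64(8.124225052293127), np.float64(361.3157327236671)]
```

View pics/c4.png

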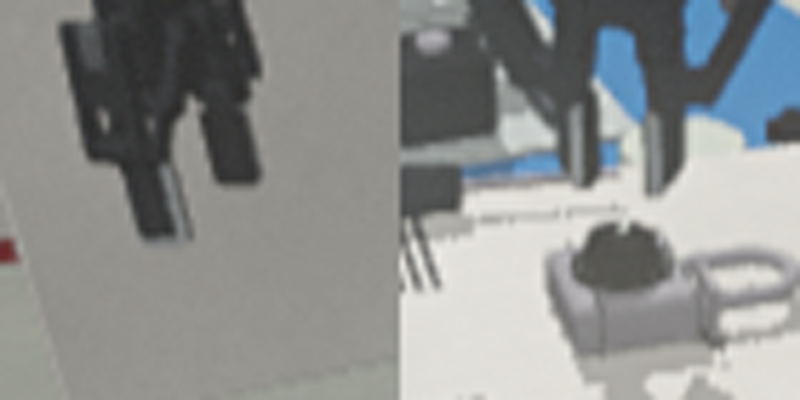

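The fingertips show about 30 mm higher than TCP plus offset in both pictures, with column and x consistent. So the fingertips sit above the nominal TCP. I open, lower in steps, and watch the force.

Request:
{"api": "play_rows", "payload": {"rows": [[[0.055, 0, 0, 0, 0, 0, 0], [0.055, 0, 0, 0, 0, 0, 0], [0.055, 0, 0, 0, 0, 0, 0], [0.055, 0, 0, 0, 0, 0, 0], [0.055, 0, 0, 0.007, 0, 0, 0], [0.055, 0, 0, 0.007, 0, 0, 0], [0.055, 0, 0, 0.006, 0, 0, 0], [0.055, 0, 0, 0, 0, 0, 0]]]}}

```text
clock: 5.45
position: [0.5482, 0.0678, 0.1088]
tcp_rot: [-0.41, 0.912, 0.001, -0.002]
contact_force: [-1.3, -1.1, 0.6]
width: 0.648
finger_force: 0.0
```

Request:
{"api": "play_rows", "payload": {"rows": [[[0.024, 0, 0, 0, 0, 0, 0], [0.024, 0, 0, 0, 0, 0, 0], [0.024, 0, 0, 0, 0, 0, 0], [0.024, 0, 0, 0, 0, 0, 0], [0.024, 0, 0, 0, 0, 0, 0], [0.024, 0, 0, 0, 0, 0, 0]]]}}

```text
clock: 5.95
position: [0.5499, 0.068, 0.111]
tcp_rot: [-0.41, 0.912, -0.0, 0.0]
contact_force: [-0.5, -0.1, -0.0]
width: 0.277
finger_force: 0.0
```

Request:
{"api": "play_rows", "payload": {"rows": [[[0.055, 0, 0, 0, 0, 0, 0], [0.055, 0, 0, 0, 0, 0, 0], [0.055, 0, 0, 0, 0, 0, 0], [0.055, 0, 0, 0, 0, 0, 0], [0.055, 0, 0, 0.005, 0, 0, 0], [0.055, 0, 0, 0.005, 0, 0, 0], [0.055, 0, 0, 0, 0, 0, 0], [0.055, 0, 0, 0, 0, 0, 0]]]}}

```text
clock: 6.62
position: [0.5491, 0.0679, 0.1001]
tcp_rot: [-0.41, 0.912, 0.0, -0.001]
contact_force: [-0.3, -0.4, 0.2]
width: 0.644
finger_force: 0.0
```

Request:
{"api": "play_rows", "payload": {"rows": [[[0.024, 0, 0, 0, 0, 0, 0], [0.024, 0, 0, 0, 0, 0, 0], [0.024, 0, 0, 0, 0, 0, 0], [0.024, 0, 0, 0, 0, 0, 0], [0.024, 0, 0, 0, 0, 0, 0], [0.024, 0, 0, 0, 0, 0, 0]]]}}

```text
clock: 7.12
position: [0.5496, 0.0683, 0.1013]
tcp_rot: [-0.41, 0.912, 0.0, 0.0]
contact_force: [-2.4, 1.5, 5.1]
width: 0.298
finger_force: 58.0
```

Run:
```python
from h import *
s=read_camera("side");cv2.imwrite("pics/c5.png",cv2.resize(s["img"][140:200,200:280],(800,600),interpolation=cv2.INTER_CUBIC)[...,::-1])
x=state();print(x["contact_force"],x["torque"],x["width"],x["finger_force"],x["position"])
```

```text
[-2.3368659   1.89595918  5.92127901] [ 0.32240162  0.59949062 -0.03787405] 0.2941139195230536 58.03128898143768 [0.54957172 0.06827963 0.10127326]
```

View pics/c5.png

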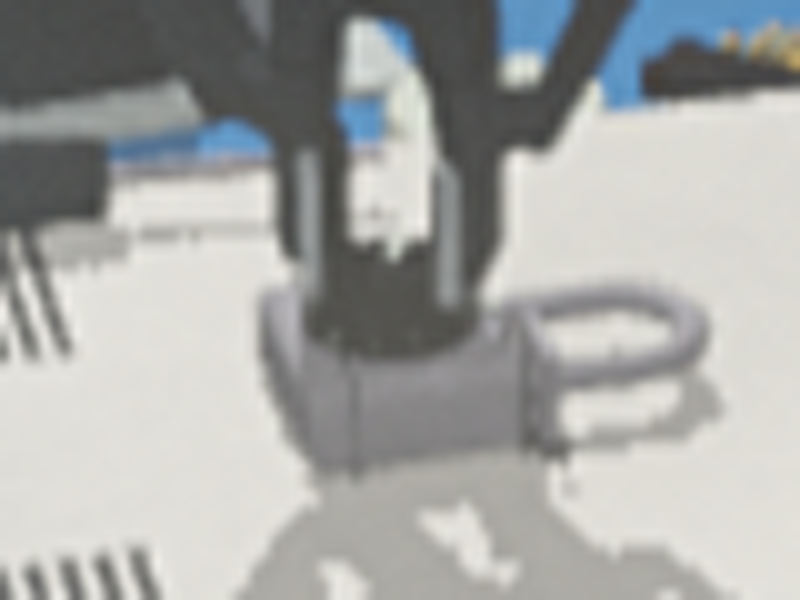

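The fingers hold the knob with 58 N, tips by the flange. Now I turn clockwise.

Request:
{"api": "play_rows", "payload": {"rows": [[[0.02, 0, 0, 0, 0, 0, 0.1], [0.02, 0, 0, 0, 0, 0, 0.1], [0.02, 0, 0, 0, 0, 0, 0.1], [0.02, 0, 0, 0, 0, 0, 0.1], [0.02, 0, 0, 0, 0, 0, 0.1], [0.02, 0, 0, 0, 0, 0, 0.1]]]}}

```text
clock: 7.67
position: [0.5498, 0.068, 0.1013]
tcp_rot: [-0.12, 0.993, -0.0, 0.0]
contact_force: [-1.7, 0.5, 5.9]
width: 0.29
finger_force: 58.7
```

Request:
{"api": "play_rows", "payload": {"rows": [[[0.02, 0, 0, 0, 0, 0, 0.1], [0.02, 0, 0, 0, 0, 0, 0.1], [0.02, 0, 0, 0, 0, 0, 0.1], [0.02, 0, 0, 0, 0, 0, 0.1], [0.02, 0, 0, 0, 0, 0, 0.06], [0.02, 0, 0, 0, 0, 0, 0], [0.02, 0, 0, 0, 0, 0, 0]]]}}

```text
clock: 8.25
position: [0.5498, 0.0677, 0.1013]
tcp_rot: [0.107, 0.994, -0.0, 0.0]
contact_force: [-2.4, 0.6, 5.2]
width: 0.3
finger_force: 58.7
```

Run:
```python
from h import *
s=read_camera("side");save(s,"s2")
x=state();print(x["contact_force"],x["torque"],x["width"],x["finger_force"],x["position"],x["tcp_rot"])
```

```text
[-2.36136426 -0.19088901  5.55568058] [-0.01766408  0.54340068  0.00686017] 0.29659452137562553 58.74669849872589 [0.54976924 0.06770197 0.10127407] [ 1.07276417e-01  9.94229172e-01 -2.75363307e-04  2.20425851e-04]
```

Request:
{"api": "play_rows", "payload": {"rows": [[[0.06, 0, 0, 0, 0, 0, 0], [0.06, 0, 0, 0, 0, 0, 0], [0.06, 0, 0, 0, 0, 0, 0], [0.06, 0, 0, 0, 0, 0, 0], [0.06, 0, 0, -0.03, 0, 0, 0], [0.06, 0, 0, -0.04, 0, 0, 0], [0.06, 0, -0.04, -0.03, 0, 0, 0], [0.06, 0, -0.04, 0, 0, 0, 0], [0.06, 0, -0.04, 0, 0, 0, 0], [0.06, 0, -0.04, 0, 0, 0, 0]]]}}

```text
clock: 9.13
position: [0.5173, -0.0831, 0.1966]
tcp_rot: [0.106, 0.994, -0.0, 0.001]
contact_force: [0.6, -0.5, -0.4]
width: 0.698
finger_force: 0.0
```

Run:
```python
from h import *
t=read_camera("top");cv2.imwrite("pics/c6.png",cv2.resize(t["img"][155:222,205:275],(560,536),interpolation=cv2.INTER_CUBIC)[...,::-1])
```

```text
(no output)
```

View pics/c6.png

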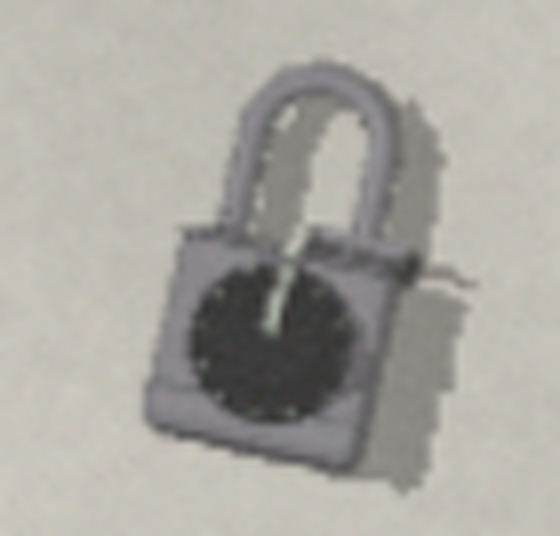

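The pointer bar now runs from (270,330) to (288,268) in the crop, in line with the mark at (297,240). The dial is in the notch at 0. Next is the bow.

Run:
```python
from h import *
np.set_printoptions(precision=4,suppress=True)
t=read_camera("top")
k=lambda u,v,z:atz(t,(205+(u+.5)/8-.5,155+(v+.5)/8-.5),z)[:2]
a=lambda v:round(float(np.arctan2(v[1],v[0])),3)
p,q,m=k(270,330,.142),k(288,268,.142),k(298,235,.126);print("ptr yaw",a(q-p))
h0,h1,t0,t1=k(231,225,.1125),k(256,125,.1125),k(371,225,.1125),k(384,140,.1125)
print("legs",h0,h1,a(h1-h0),t0,t1,a(t1-t0),np.linalg.norm(h1-t1))
tip=k(328,62,.1125);print("tip",tip)
for y in(-.2,-.215):
    c=np.array([.5495,.0678]);d=np.array([np.cos(y),np.sin(y)])
    print("bow pred",c+.0535*d,"tip pred",c+.0805*d)
    for w in (.0535,): print(proj(t,[*(c+w*d),.1125]))
print([ (d["xy"],d["p"]) for d in spot_point("top","bow")])
s=state();X=R.from_quat(s["tcp_rot"]).as_matrix();print(s["position"],X[:,0],X[:,1])
for b in ((.603,.057),(.6015,.0565)): print("to bow in tool:",X.T@(np.array([*b,.197])-s["position"]))
```

```text
ptr yaw -0.255
legs [0.5837 0.0786] [0.6114 0.0725] -0.215 [0.5845 0.0406] [0.6081 0.0375] -0.128 0.03513669932462478
tip [0.6294 0.0533]
bow pred [0.6019 0.0572] tip pred [0.6284 0.0518]
[np.float64(243.4985253081009), np.float64(174.6314748582901)]
bow pred [0.6018 0.0564] tip pred [0.6281 0.0506]
[np.float64(243.8571889315177), np.float64(174.7142085487388)]
[([246.0, 173.6], 0.64), ([105.9, 255.1], 0.44), ([183.0, 209.0], 0.32)]
[ 0.5165 -0.0843  0.1959] [-0.9759  0.2181 -0.0002] [ 0.2181  0.9759 -0.0002]
to bow in tool: [-0.0536  0.1567 -0.0011]
to bow in tool: [-0.0522  0.1559 -0.0011]
```

Request:
{"api": "play_rows", "payload": {"rows": [[[0.065, -0.0134, 0.0393, 0, 0, 0, 0], [0.065, -0.0134, 0.0393, 0, 0, 0, 0], [0.065, -0.0134, 0.0393, 0, 0, 0, 0], [0.065, -0.0134, 0.0392, 0, 0, 0, 0], [0.065, 0, 0, 0.03, 0, 0, 0], [0.065, 0, 0, 0.03, 0, 0, 0], [0.065, 0, 0, 0.03, 0, 0, 0], [0.065, 0, 0, 0.02, 0, 0, 0], [0.065, 0, 0, 0, 0, 0, 0], [0.065, 0, 0, 0, 0, 0, 0]]]}}

```text
clock: 10.12
position: [0.6017, 0.0615, 0.0846]
tcp_rot: [0.106, 0.994, -0.0, -0.002]
contact_force: [-0.1, 0.0, 0.7]
width: 0.762
finger_force: 0.0
```

Run:
```python
from h import *
s=read_camera("side");cv2.imwrite("pics/c7.png",cv2.resize(s["img"][140:200,210:290],(800,600),interpolation=cv2.INTER_CUBIC)[...,::-1])
x=state();print(x["contact_force"],x["position"],x["tcp_rot"])
```

```text
[0.27207136 0.07931666 0.9402094 ] [0.6032744  0.06130517 0.0863066 ] [1.06594931e-01 9.94302512e-01 1.58878478e-04 1.01539073e-04]
```

View pics/c7.png

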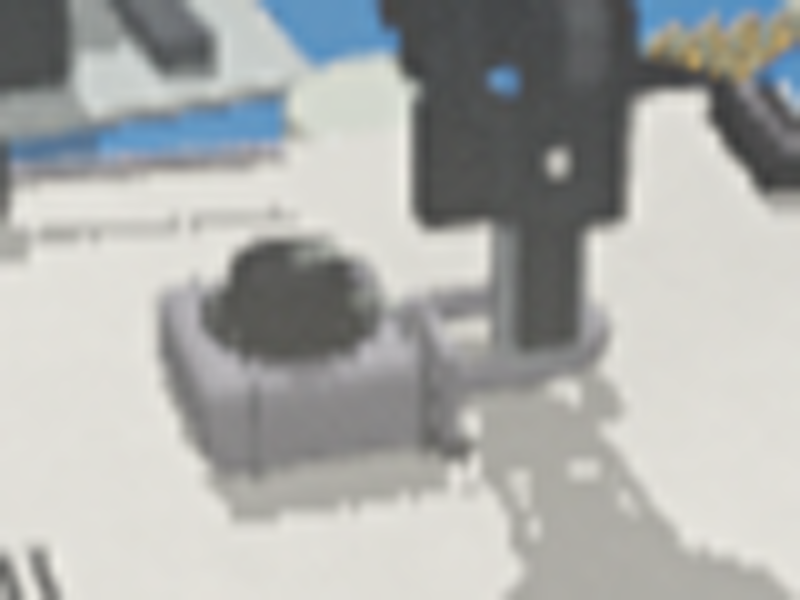

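The near fingertip is at about px (264,175), just above the toe leg, and the pads are past the tab. I shift 4 mm in -y and lower.

Request:
{"api": "play_rows", "payload": {"rows": [[[0.065, -0.001, -0.0042, 0, 0, 0, 0], [0.065, 0, 0, 0.005, 0, 0, 0], [0.065, 0, 0, 0.005, 0, 0, 0], [0.065, 0, 0, 0.005, 0, 0, 0], [0.065, 0, 0, 0, 0, 0, 0], [0.065, 0, 0, 0, 0, 0, 0]]]}}

```text
clock: 10.67
position: [0.6026, 0.0558, 0.0705]
tcp_rot: [0.107, 0.994, -0.0, -0.0]
contact_force: [-0.1, 0.1, 0.6]
width: 0.758
finger_force: 0.0
```

Request:
{"api": "play_rows", "payload": {"rows": [[[0.04, 0, 0, 0, 0, 0, 0], [0.04, 0, 0, 0, 0, 0, 0], [0.04, 0, 0, 0, 0, 0, 0], [0.04, 0, 0, 0, 0, 0, 0], [0.04, 0, 0, 0, 0, 0, 0]]]}}

```text
clock: 11.08
position: [0.6033, 0.056, 0.0714]
tcp_rot: [0.107, 0.994, 0.0, 0.0]
contact_force: [-1.2, 0.1, 3.9]
width: 0.496
finger_force: 60.3
```

Request:
{"api": "play_rows", "payload": {"rows": [[[0.035, -0.004, 0, 0, 0, 0, 0], [0.035, -0.004, 0, 0, 0, 0, 0], [0.035, -0.004, 0, 0, 0, 0, 0], [0.035, -0.004, 0, 0, 0, 0, 0], [0.035, -0.004, 0, 0, 0, 0, 0]]]}}

```text
clock: 11.5
position: [0.6228, 0.0517, 0.0706]
tcp_rot: [0.107, 0.994, 0.0, -0.0]
contact_force: [-2.9, 1.1, 4.0]
width: 0.496
finger_force: 60.3
```

Request:
{"api": "play_rows", "payload": {"rows": [[[0.035, -0.002, 0, 0, 0, 0, 0], [0.035, -0.002, 0, 0, 0, 0, 0], [0.035, -0.001, 0, 0, 0, 0, 0]]]}}

```text
clock: 11.75
position: [0.6265, 0.0506, 0.0702]
tcp_rot: [0.107, 0.994, -0.0, -0.001]
contact_force: [-5.9, 1.9, 2.8]
width: 0.493
finger_force: 60.3
```

Request:
{"api": "play_rows", "payload": {"rows": [[[0.035, -0.001, 0, 0, 0, 0, 0], [0.035, -0.001, 0, 0, 0, 0, 0], [0.035, -0.001, 0, 0, 0, 0, 0], [0.035, 0, 0, 0, 0, 0, 0]]]}}

```text
clock: 12.08
position: [0.6264, 0.0506, 0.0699]
tcp_rot: [0.107, 0.994, 0.0, -0.004]
contact_force: [-8.8, 3.6, 4.6]
width: 0.496
finger_force: 60.5
```

Request:
{"api": "play_rows", "payload": {"rows": [[[0.035, 0.002, 0, 0, 0, 0, 0], [0.07, 0, 0, 0, 0, 0, 0], [0.07, 0, 0, 0, 0, 0, 0], [0.07, 0, 0, 0, 0, 0, 0], [0.07, 0, 0, 0, 0, 0, 0], [0.07, 0, 0, -0.02, 0, 0, 0], [0.07, 0, 0, -0.04, 0, 0, 0], [0.07, 0, 0, -0.04, 0, 0, 0], [0.07, 0, -0.04, -0.02, 0, 0, 0]]]}}

```text
clock: 12.83
position: [0.6248, 0.0186, 0.1944]
tcp_rot: [0.104, 0.995, 0.002, 0.005]
contact_force: [2.3, -1.3, 0.6]
width: 0.822
finger_force: 0.0
```

Request:
{"api": "play_rows", "payload": {"rows": [[[0.08, 0, -0.04, 0, 0, 0, 0], [0.08, 0, -0.04, 0, 0, 0, 0], [0.08, 0, -0.04, 0, 0, 0, 0], [0.08, 0, 0, 0, 0, 0, 0], [0.08, 0, 0, 0, 0, 0, 0]]]}}

```text
clock: 13.25
position: [0.5948, -0.1057, 0.1896]
tcp_rot: [0.109, 0.994, -0.0, 0.0]
contact_force: [-0.3, 1.4, -0.3]
width: 0.941
finger_force: 0.0
```

Run:
```python
from h import *
t=read_camera("top");cv2.imwrite("pics/c8.png",cv2.resize(t["img"][155:222,205:275],(560,536),interpolation=cv2.INTER_CUBIC)[...,::-1])
x=state();X=R.from_quat(x["tcp_rot"]).as_matrix();print(x["position"],X[:,:2])
```

```text
[ 0.59512491 -0.10425083  0.1895273 ] [[-9.76548354e-01  2.15296749e-01]
 [ 2.15296934e-01  9.76548619e-01]
 [-7.36035114e-04  3.21852514e-04]]
```

View pics/c8.png

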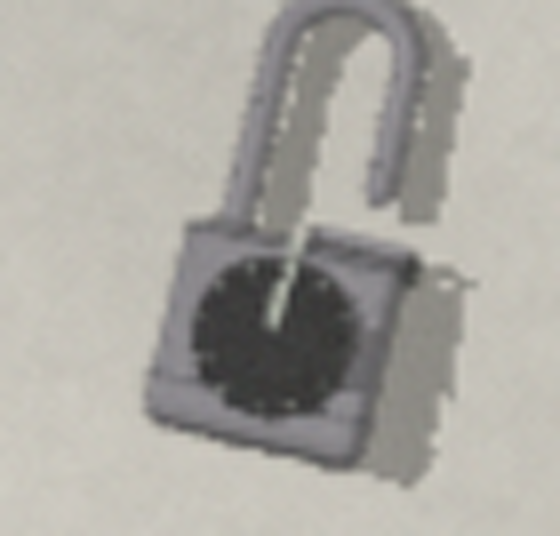

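The shackle is drawn: the toe end is at crop (380,200), well clear of the body, and the dial is still at the mark. Now I grip the body across y.

Request:
{"api": "play_rows", "payload": {"rows": [[[0.082, 0.0155, 0.0317, 0, 0, 0, 0], [0.082, 0.0155, 0.0317, 0, 0, 0, 0], [0.082, 0.0155, 0.0317, 0, 0, 0, 0], [0.082, 0.0155, 0.0317, 0, 0, 0, 0], [0.082, 0.0155, 0.0315, 0, 0, 0, 0], [0.082, 0, 0, 0.035, 0, 0, 0], [0.082, 0, 0, 0.035, 0, 0, 0], [0.082, 0, 0, 0, 0, 0, 0], [0.082, 0, 0, 0, 0, 0, 0], [0.082, 0, 0, 0, 0, 0, 0]]]}}

```text
clock: 14.13
position: [0.5539, 0.0687, 0.1207]
tcp_rot: [0.107, 0.994, 0.0, 0.001]
contact_force: [0.2, -0.5, 0.1]
width: 0.961
finger_force: 0.0
```

Run:
```python
from h import *
np.set_printoptions(precision=4,suppress=True)
x=state();X=R.from_quat(x["tcp_rot"]).as_matrix();print(x["position"],X.T@(np.array([.5535,.067,.068])-x["position"]))
```

```text
[0.5539 0.0687 0.1207] [ 0.0001 -0.0017  0.0527]
```

Request:
{"api": "play_rows", "payload": {"rows": [[[0.082, 0, -0.0017, 0.015, 0, 0, 0], [0.082, 0, 0, 0.015, 0, 0, 0], [0.082, 0, 0, 0.01, 0, 0, 0], [0.082, 0, 0, 0.007, 0, 0, 0], [0.082, 0, 0, 0.005, 0, 0, 0], [0.082, 0, 0, 0, 0, 0, 0]]]}}

```text
clock: 14.63
position: [0.5526, 0.0661, 0.0673]
tcp_rot: [0.107, 0.994, -0.0, -0.0]
contact_force: [-0.4, -0.5, 0.4]
width: 0.958
finger_force: 0.0
```

Request:
{"api": "play_rows", "payload": {"rows": [[[0.05, 0, 0, 0, 0, 0, 0], [0.05, 0, 0, 0, 0, 0, 0], [0.05, 0, 0, 0, 0, 0, 0], [0.05, 0, 0, 0, 0, 0, 0], [0.05, 0, 0, 0, 0, 0, 0]]]}}

```text
clock: 15.05
position: [0.5535, 0.0666, 0.0686]
tcp_rot: [0.107, 0.994, 0.0, 0.001]
contact_force: [-0.1, 1.0, 6.5]
width: 0.686
finger_force: 67.5
```

Width 58.6 mm with 67 N means the body is held. I ease 4 mm away from the tab and lift straight up.

Request:
{"api": "play_rows", "payload": {"rows": [[[0.045, 0.002, 0, 0, 0, 0, 0], [0.045, 0.002, 0, 0, 0, 0, 0], [0.045, 0, 0, -0.005, 0, 0, 0], [0.045, 0, 0, -0.005, 0, 0, 0], [0.045, 0, 0, -0.007, 0, 0, 0], [0.045, 0, 0, -0.01, 0, 0, 0], [0.045, 0, 0, -0.01, 0, 0, 0]]]}}

```text
clock: 15.63
position: [0.5476, 0.0671, 0.1046]
tcp_rot: [0.107, 0.994, -0.0, -0.001]
contact_force: [0.7, -0.6, -5.2]
width: 0.685
finger_force: 66.3
```

Request:
{"api": "play_rows", "payload": {"rows": [[[0.045, 0, 0, -0.015, 0, 0, 0], [0.045, 0, 0, -0.02, 0, 0, 0], [0.045, 0, 0, -0.02, 0, 0, 0], [0.045, 0, 0, -0.02, 0, 0, 0], [0.045, 0, 0, -0.02, 0, 0, 0], [0.045, 0, 0, -0.015, 0, 0, 0], [0.045, 0, 0, -0.01, 0, 0, 0], [0.045, 0, 0, 0, 0, 0, 0], [0.045, 0, 0, 0, 0, 0, 0], [0.045, 0, 0, 0, 0, 0, 0]]]}}

```text
clock: 16.47
position: [0.5478, 0.067, 0.2235]
tcp_rot: [0.107, 0.994, -0.0, -0.001]
contact_force: [-0.3, -0.1, -5.2]
width: 0.687
finger_force: 66.5
```

Request:
{"api": "play_rows", "payload": {"rows": [[[0.045, 0, 0, 0, 0, 0, 0], [0.045, 0, 0, 0, 0, 0, 0], [0.045, 0, 0, 0, 0, 0, 0], [0.045, 0, 0, 0, 0, 0, 0], [0.045, 0, 0, 0, 0, 0, 0], [0.045, 0, 0, 0, 0, 0, 0]]]}}

```text
clock: 16.97
position: [0.5486, 0.0671, 0.2243]
tcp_rot: [0.107, 0.994, -0.0, -0.0]
contact_force: [-0.2, -0.4, -5.1]
width: 0.692
finger_force: 66.5
```

Run:
```python
from h import *
np.set_printoptions(precision=4,suppress=True)
t,s=read_camera("top"),read_camera("side")
x=state();print(x["position"],x["contact_force"],x["width"],x["finger_force"],x["dq"])
for l in("lock_center","bow","toe_end","dial_grip","tab_hole"):
    print(l,[(np.round(d["xy"],1).tolist(),round(d["p"],2)) for d in spot_point("side",l)],[(np.round(d["xy"],1).tolist(),round(d["p"],2)) for d in spot_point("top",l)])
p=x["position"];c=p+[0,0,.044]
Y=-.215;d=np.array([np.cos(Y),np.sin(Y),0]);n=np.array([-d[1],d[0],0])
c=c-.002*d
print("pred side: centre",proj(s,c),"bow open",proj(s,c+.0755*d),"bow shut",proj(s,c+.0535*d),"toe open",proj(s,c+.043*d-.018*n),"toe shut",proj(s,c+.021*d-.018*n))
```

```text
[0.5486 0.0671 0.2244] [ 0.3691  0.5902 -4.7711] 0.6895601636324892 66.47509932518005 [ 0.0017 -0.0002 -0.0006  0.0012  0.0011  0.0001]
lock_center [([235.4, 116.9], 0.82), ([157.1, 175.7], 0.78), ([316.0, 328.6], 0.62)] [([407.4, 229.3], 0.82), ([120.2, 259.8], 0.59), ([331.2, 222.3], 0.34), ([162.0, 153.9], 0.27)]
bow [([296.0, 299.1], 0.7), ([266.8, 113.7], 0.55)] [([376.3, 223.2], 0.53), ([109.8, 252.0], 0.48)]
toe_end [([258.7, 116.5], 0.72), ([321.6, 311.8], 0.62)] [([399.9, 216.8], 0.84), ([121.2, 247.2], 0.42)]
dial_grip [([318.0, 317.1], 0.67), ([239.0, 106.4], 0.65), ([158.2, 171.4], 0.37), ([272.2, 273.6], 0.25), ([265.4, 114.1], 0.15)] [([410.1, 226.4], 0.63), ([123.6, 260.5], 0.47)]
tab_hole [([254.4, 178.1], 0.65)] []
pred side: centre [np.float64(236.13172726633982), np.float64(115.63428574158023)] bow open [np.float64(268.42464769261505), np.float64(112.26205856054428)] bow shut [np.float64(259.1493681123652), np.float64(113.2306408225182)] toe open [np.float64(256.9337299997522), np.float64(116.46008531859084)] toe shut [np.float64(247.34778998184913), np.float64(117.47919944932022)]
```

The lock is held with its centre at about z = 0.27 m. It hangs freely with a 5 N load, and the bow and toe sit where an open shackle puts them.

```bash
python3 -c "
from rig import finish_job
print(finish_job())"
```

```text
the job is handed in; nothing more can be done
None
```

The padlock is dialled open, its shackle fully drawn, and it came off the tab; I handed the job in at about 17 s with the gripper holding it steady about 15 cm above the cover. The final verdict was not reported back.

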